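# Stand a turned stool leg up against the bench stop

## Robot

A 6-joint arm with a two-finger parallel gripper is mounted at the origin on the work surface. World frame = base frame: x ahead of the robot, y to its left, z up, the work surface at z = 0. Lengths are in m, angles in rad, forces in N, time in s.
With the tool pointing down it reaches from about 0.325 to 0.9 m from the base axis. Payload 6.1 kg.
Tool frame: the origin (TCP) lies at the very end of the fingers, on their centre line; the grasp point (between the pads) lies 19 mm behind it; x points along the fingers, y is the direction in which the jaws open and shut, and the axes are right-handed (so a half turn about x gives the same grasp; the last joint's range is limited). The gripper opens to 85 mm and grips with 20 to 120 N. Pads are 22 mm wide; open, the fingers measure 114 mm over their backs; the gripper's body (76 mm by 85 mm) begins 54 mm behind the grasp point. The pads swing forward as they close: fully open they stand 13 mm farther back than shut.
Start: joints at [-1.407, 0.22, 1.526, -0, 1.395, -0.126], TCP at [0.179, -0.599, 0.231] pointing down, gripper open.
Joint ranges: [-2.98, 2.98], [-0.91, 2.08], [0.09, 2.57], [-1.24, 4.39], [0.2, 2.65], [-2.68, 2.68]. Speed limits (rad/s): [2.57, 2.57, 3.01, 3.14, 3.14, 3.14].

## Interface

Orientations are given as a rotation vector (axis times angle).
In Python, from rig import * gives the robot as it stands.
- The arm moves only by the tool move_arm, never from a script. Its argument "plan" is a list of rows, each an object of numbers: "grip": the closure, from -1 (fully open) to 1 (shut); "x", "y", "z": the shift along the tool's x, y, z in mm; "rx", "ry", "rz": the turn, a rotation vector about the tool's x, y, z in rad. In form: [{"grip": .., "x": .., "y": .., "z": .., "rx": .., "ry": .., "rz": ..}, ...]. A call has 1 to 5 rows; each row is the pose to reach, as a shift and turn from the pose commanded when the call began, along the tool's axes at that moment; what a row does not reach only later rows make up. A row lasts 1/10 s, in which the tool goes at most 50 mm and 8.59 degrees, less where a joint would pass 70% of its speed; a pose out of reach is approached as far as the arm can. A call with a gripper value outside its range is refused whole. The fingers move at their own pace and stop on an object; "grip_force" is the grip in N (left out, the last holds). Time passes only in rows, so rows that repeat a pose let the fingers close. It gives the time, the measured TCP pose, the force and the opening at its end, in the units of the state.
- get_state(): the state, without advancing time (a new reading comes with each control period).
- grab_frame(name): name is "scene" or "top" or "wrist"; returns the picture (400x640x3 uint8, blue, green, red); there is no depth.
- camera_params(name): a dict with "fx", "fy", "cx", "cy" (pixels), "extrinsics" (4x4, takes a point from camera to world coordinates); the wrist camera has in their place "hand_eye" (4x4, takes a point from camera to tool coordinates, whose origin is the TCP and whose axes are the tool frame's). Camera axes: x right, y up, looking along -z (the intrinsics and any distortion apply to the point x, -y, -z); pixel columns grow to the right and rows downward; lengths in m; the calibration is good to about 2 mm. A picture is of the moment at which its call begins: read the wrist's pose just before it. camera_params takes no time and is no camera call.
- finish_job(): hands the job in, once; it reports no verdict.
The state is a dict: "time": time; "qpos": joint angles; "dq": joint speeds; "tau": joint torques, N m; "position": TCP position; "tool_rot": TCP orientation; "contact_force": force on the tool from outside, world axes, zero at the start; "torque": the same for the moment, N m; "width": opening from 0.0 (shut) to 1.0 (fully open).
Only numpy, scipy, OpenCV 4.12 (cv2) and the standard library are available. Lean on these libraries where they do the work, as an engineer would, in place of code of your own. Each camera call takes 0.05 s, during which the arm holds its last target.

## Task

Two turned wooden stool legs lie in front of the stop board on the piano workshop's bench; stand up the one with the ball, so that its ball can be painted. Slide it, still lying, until its flat end butts against the board, then raise the ball end, keeping the flat end down on the bench and in front of the board, until the leg stands upright on its flat end right beside the board, ball on top, and let go. Leave the other leg, with the tapered tip, lying where it is.

Things in the scene. Friction and masses are not known exactly. Their poses are not given: they have to be found in the camera images.
- leg: loose turned leg of brown wood: cylinder 56 mm across, 190 mm long, flat at one end, a 22 mm neck and a ball at the other; 242 mm over all, 0.2 to 0.45 kg. Origin: centre of the flat end face; x runs along the leg to the ball. Starts lying, axis 28 mm above the bench, flat end towards the stop board, 30 to 65 mm short of it, square to it within about 6 degrees. It can roll.
- leg_ball (a point): centre of the ball leg's wooden ball, 36 mm in diameter, 224 mm along the axis from the flat end (34 mm beyond the shoulder of the thick part); axes as the leg's. Pinched across its middle, the ball lets the leg swing between the fingers like a pendulum, so the gripper may keep pointing down while the leg is raised.
- stop_face (a point): the stop: pale wooden board on edge, fixed to the bench, 320 mm long, 30 mm thick, 75 mm high. This point is at bench level, mid-length, on its working face, which the legs lie in front of. x runs along the board, y from the working face into the board (away from the legs), z up. A leg standing against it has its axis 28 mm in front of this face.
- tapered_mid (a point): the other leg, not to be moved: same wood, cylinder and lying direction, but ending in a cone (44 narrowing to 22 mm) in place of the ball; loose, lying roughly parallel to the ball leg about 130 mm beside it, on either side. This point is on its axis, 120 mm from its flat end; x runs from the flat end to the tip.
Mind the look-alikes: they are no part of the job. What is shaped like the leg but pink is not meant.

How it is judged:
By the outcome, as a careful person would: the job done as asked, in the order asked, and still so for the second after the job is handed in, with the robot touching nothing.
It also fails if it takes over 48 s, if anything falls off the work surface, if the arm or the gripper's body presses on something with over 40 N, if the wrist force passes 120 N, or if a joint passes its speed limit or range.

## Working session

There is one attempt and no reset: what is moved stays moved. The work goes in short steps, Python scripts to look and compute and a tool call to move; the robot and the scene stay as the last step left them, time stands still between calls to the robot, and variables do not carry over. Pictures are saved under pics/ and viewed, and the job is handed in when it is done.

Besides the shell and the picture viewer there is one more tool, called after "Emit:" by a JSON object that holds its "fn" and its "kwargs". move_arm: Moves the arm, as the interface text tells. Its arguments: {"type":"object","properties":{"plan":{"type":"array"},"grip_force":{"type":"number"}},"required":["plan"]}

```bash
mkdir -p pics; ls; python3 - <<'E'
from rig import *
import cv2
print(get_state())
for n in ("scene","top"):
    f=grab_frame(n); cv2.imwrite(f"pics/{n}0.png",f)
    print(n,camera_params(n))
print(camera_params("wrist"))
E
```

```text
pics
{'time': 0.0, 'qpos': array([-1.40708716e+00,  2.21245353e-01,  1.52760936e+00,  1.24807573e-05,
        1.39470325e+00, -1.26112456e-01]), 'dq': array([-7.66082532e-04,  8.46506444e-05, -5.47586248e-04, -5.75179022e-04,
       -6.68906013e-04,  7.11014010e-04]), 'tau': array([-2.49666336e-04, -4.96901929e+01, -3.89392447e+01, -1.47505139e-04,
        1.11010004e-02,  5.25742522e-06]), 'position': array([ 0.17850662, -0.59833396,  0.23018826]), 'tool_rot': array([ 2.06662498,  0.30364393, -2.06667648]), 'contact_force': array([-0.51881026, -0.23289853, -0.28084219]), 'torque': array([ 0.00294069,  0.01624498, -0.00956768]), 'width': 0.9996541847725572}
scene {'fx': 474.7282536930454, 'fy': 474.7282536930454, 'cx': 328.1500263897634, 'cy': 200.32923627632775, 'extrinsics': array([[ 0.62254996, -0.53247288,  0.57350168,  1.02095442],
       [ 0.78239256,  0.43952667, -0.44122352, -0.45512199],
       [-0.01712972,  0.72338713,  0.69023013,  0.76996941],
       [ 0.        ,  0.        ,  0.        ,  1.        ]])}
top {'fx': 425.78588468237155, 'fy': 425.78588468237155, 'cx': 323.1972252779563, 'cy': 195.02850398503747, 'extrinsics': array([[ 0.01922537,  0.99846651, -0.05191359,  0.41498999],
       [-0.99981301,  0.0190914 , -0.00307541, -0.01303796],
       [-0.00207959,  0.05196301,  0.99864684,  0.9783539 ],
       [ 0.        ,  0.        ,  0.        ,  1.        ]])}
{'fx': 293.14188658573596, 'fy': 293.14188658573596, 'cx': 323.0997778995665, 'cy': 197.78612349219657, 'hand_eye': array([[ 5.85536633e-04,  3.18067726e-01, -9.48067813e-01,
        -1.42252781e-01],
       [ 9.99999594e-01, -8.35902120e-04,  3.37173041e-04,
        -9.34952897e-04],
       [-6.85248033e-04, -9.48067626e-01, -3.18068087e-01,
        -8.16769149e-02],
       [ 0.00000000e+00,  0.00000000e+00,  0.00000000e+00,
         1.00000000e+00]])}
```

View pics/scene0.png

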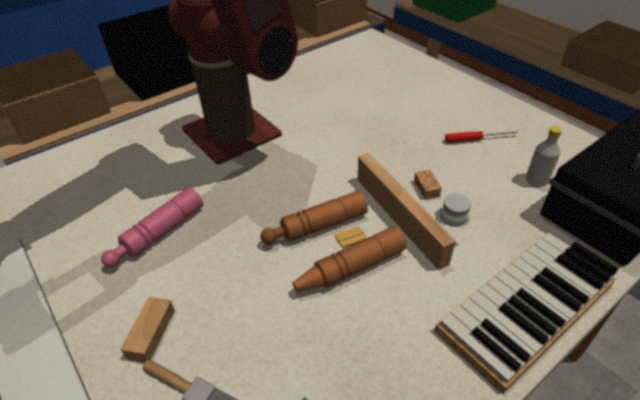

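View pics/top0.png

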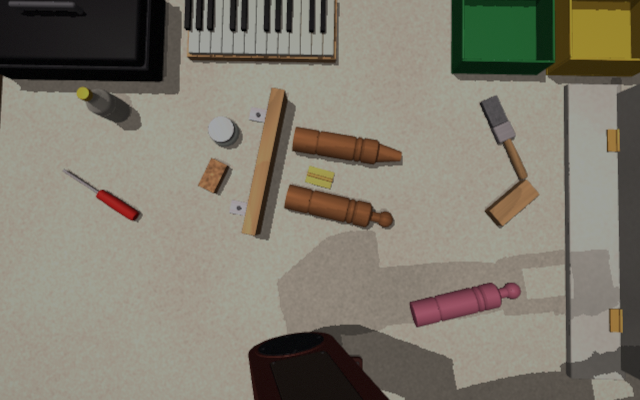

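```bash
cat > h.py <<'E'
import numpy as np,cv2
from rig import *
from scipy.spatial.transform import Rotation as R
def ray(n,u,v,T=None):
    c=camera_params(n); E=c['extrinsics'] if n!='wrist' else T@c['hand_eye']
    d=E[:3,:3]@np.array([(u-c['cx'])/c['fx'],-(v-c['cy'])/c['fy'],-1]); return E[:3,3],d
def onz(n,u,v,z,T=None):
    o,d=ray(n,u,v,T); return o+d*(z-o[2])/d[2]
def toolT(s):
    T=np.eye(4);T[:3,:3]=R.from_rotvec(s['tool_rot']).as_matrix();T[:3,3]=s['position'];return T
def proj(n,p,T=None):
    c=camera_params(n); E=c['extrinsics'] if n!='wrist' else T@c['hand_eye']
    q=np.linalg.inv(E)@np.append(p,1); return np.array([c['cx']+c['fx']*q[0]/-q[2], c['cy']-c['fy']*q[1]/-q[2]])
E
python3 - <<'E'
import cv2
f=cv2.imread('pics/top0.png')
c=f[80:245,230:420]
cv2.imwrite('pics/topc.png',cv2.resize(c,None,fx=4,fy=3.6,interpolation=cv2.INTER_CUBIC)[:600])
h=cv2.cvtColor(f,cv2.COLOR_BGR2HSV)
for p in [(310,140),(310,200),(384,219),(268,150),(262,200),(340,150),(320,177)]: print(p,h[p[1],p[0]])
E
```

```text
(310, 140) [ 12 157 133]
(310, 200) [ 12 159 112]
(384, 219) [ 12 156 124]
(268, 150) [ 16 118 158]
(262, 200) [ 15 129  73]
(340, 150) [ 12 158 103]
(320, 177) [ 20 150 156]
```

View pics/topc.png

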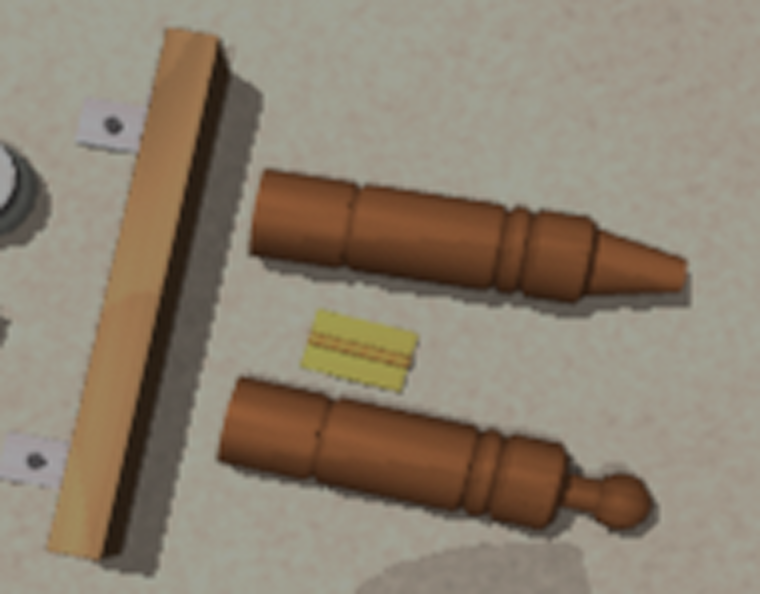

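```bash
python3 - <<'E'
from h import *
f=cv2.imread('pics/top0.png'); h=cv2.cvtColor(f,cv2.COLOR_BGR2HSV)
m=cv2.inRange(h,(8,140,60),(15,200,255)); m=cv2.morphologyEx(m,cv2.MORPH_OPEN,np.ones((2,2)))
cs,_=cv2.findContours(m,cv2.RETR_EXTERNAL,cv2.CHAIN_APPROX_NONE)
for c in cs:
    if cv2.contourArea(c)<1500: continue
    pts=c[:,0].astype(float)
    W=np.array([onz('top',u,v,.028)[:2] for u,v in pts])
    mm=np.zeros_like(m);cv2.drawContours(mm,[c],-1,255,-1)
    yy,xx=np.nonzero(mm); P=np.array([onz('top',u,v,.028)[:2] for u,v in zip(xx,yy)])
    k=(P-P.mean(0)); d=np.linalg.svd(k,full_matrices=False)[2][0]; d*= -np.sign(d[1]); n=np.array([-d[1],d[0]])
    # refine with thick part center per slice
    s=k@d; t=k@n
    print('area',cv2.contourArea(c),'mean',P.mean(0),'dir',d,'s',s.min(),s.max(),'t',t.min(),t.max())
    cen=[]
    for a in np.arange(s.min(),s.max(),.012):
        q=(s>=a)&(s<a+.012)
        print(np.round([a-s.min(),t[q].min()*1e3,t[q].max()*1e3,(t[q].min()+t[q].max())/2*1e3],3))
    print('flat',P.mean(0)+d*s.min(),'end',P.mean(0)+d*s.max())
a=onz('top',284.2,90.5,.075);b=onz('top',255.7,235,.075)
print('board top face edge',a,b,np.linalg.norm(a-b))
E
```

```text
area 1828.0 mean [ 0.43936597 -0.02305369] dir [-0.21317027 -0.97701506] s -0.09512148645783534 0.0960114492335743 t -0.026757406414282543 0.025991733475610117
[  0.    -25.752  25.189  -0.281]
[ 1.2000e-02 -2.5430e+01  2.5084e+01 -1.7300e-01]
[ 2.4000e-02 -2.5527e+01  2.5498e+01 -1.5000e-02]
[  0.036 -26.757  25.287  -0.735]
[  0.048 -26.24   24.558  -0.841]
[  0.06  -24.786  25.595   0.404]
[  0.072 -24.982  25.49    0.254]
[  0.084 -25.08   25.797   0.359]
[  0.096 -25.177  25.692   0.257]
[  0.108 -25.373  25.587   0.107]
[  0.12  -25.987  25.482  -0.252]
[  0.132 -24.437  25.895   0.729]
[  0.144 -24.018  24.649   0.315]
[  0.156 -25.247  25.579   0.166]
[ 1.6800e-01 -2.5958e+01  2.5992e+01  1.7000e-02]
[  0.18  -26.572  25.887  -0.343]
flat [0.45964304 0.06988144] end [ 0.41889918 -0.11685832]Traceback (most recent call last):
  File "<stdin>", line 10, in <module>
  File "h.py", line 8, in onz
    o,d=ray(n,u,v,T); return o+d*(z-o[2])/d[2]
        ~~~^^^^^^^^^
  File "h.py", line 5, in ray
    c=camera_params(n); E=c['extrinsics'] if n!='wrist' else T@c['hand_eye']
ValueError: time passes only in moves, steps and waits
```

```bash
sed -i 's/^def ray/from functools import lru_cache\n_cp=camera_params\n@lru_cache(None)\ndef camera_params(n): return _cp(n)\ndef ray/' h.py
python3 - <<'E'
from h import *
f=cv2.imread('pics/top0.png'); h=cv2.cvtColor(f,cv2.COLOR_BGR2HSV)
m=cv2.inRange(h,(8,140,60),(15,200,255))
for nm,(x0,x1,y0,y1) in {'ball':(280,400,180,235),'taper':(288,410,120,170)}.items():
    mm=np.zeros_like(m); mm[y0:y1,x0:x1]=m[y0:y1,x0:x1]
    k,l,st,_=cv2.connectedComponentsWithStats(mm); i=1+np.argmax(st[1:,4]); 
    yy,xx=np.nonzero(l==i); P=np.array([onz('top',u,v,.028)[:2] for u,v in zip(xx,yy)])
    # thick part
    d=np.array([-.213,-.977]);
    for _ in range(3):
        n=np.array([-d[1],d[0]]); s=P@d;t=P@n; c=[]
        for a in np.arange(s.min()+.006,s.min()+.17,.008):
            q=(s>=a)&(s<a+.008); c.append(d*s[q].mean()+n*(t[q].min()+t[q].max())/2)
        c=np.array(c); vx,vy,x,y=cv2.fitLine(c.astype(np.float32),cv2.DIST_L2,0,.01,.01).ravel(); d=np.array([vx,vy]); d*=-np.sign(d[1])
    n=np.array([-d[1],d[0]]); p0=np.array([x,y]); s=(P-p0)@d;t=(P-p0)@n
    print(nm,'dir',d,np.degrees(np.arctan2(d[1],d[0])),'len',np.ptp(s),'width',np.ptp(t))
    print(' flat',p0+d*s.min(),'end',p0+d*s.max(),'t end',[ (t[s>s.max()-r].min(),t[s>s.max()-r].max()) for r in (.018,)])
a=onz('top',284.2,90.5,.075);b=onz('top',255.7,235,.075)
print('board',a,b,np.linalg.norm(a-b),np.degrees(np.arctan2(*(a-b)[[1,0]])))
s=get_state();print(toolT(s).round(3),s['time'])
E
```

```text
ball dir [-0.20992847 -0.97771674] -102.11816 len 0.19118455736420936 width 0.05267408623718153
 flat [0.46151524 0.07225021] end [ 0.42138016 -0.11467413] t end [(np.float64(-0.026853507495165695), np.float64(0.02561847761581912))]
taper dir [-0.14967805 -0.9887348 ] -98.60827 len 0.24350738048226672 width 0.05039381753716371
 flat [0.59241039 0.05914473] end [ 0.55596268 -0.18161949] t end [(np.float64(-0.012608647070856025), np.float64(0.010827190312299506))]
board [0.68559461 0.07799759 0.075     ] [0.3745882  0.13083784 0.075     ] 0.31546328109842725 -9.642523818366389
[[-0.     0.286 -0.958  0.179]
 [ 0.002 -0.958 -0.286 -0.598]
 [-1.    -0.002 -0.     0.23 ]
 [ 0.     0.     0.     1.   ]] 0.1
```

```bash
cat >> h.py <<'E'
def tri(obs):
    A=np.zeros((3,3));b=np.zeros(3)
    for o,d in obs:
        d=d/np.linalg.norm(d);M=np.eye(3)-np.outer(d,d);A+=M;b+=M@o
    return np.linalg.solve(A,b)
def rows(p,yaw_y,nrows=None,mm=45,dg=8):
    """yaw_y: desired heading(deg) of tool y, tool down. print per-row shifts in current tool axes (mm, rad)"""
    s=get_state();T=toolT(s);Rt=T[:3,:3]
    dp=Rt.T@(np.array(p)-s['position'])*1e3
    y=np.radians(yaw_y);Y=np.array([np.cos(y),np.sin(y),0]);X=np.array([0,0,-1.]);Rd=np.c_[X,Y,np.cross(X,Y)]
    rv=R.from_matrix(Rt.T@Rd).as_rotvec()
    print('t',round(s['time'],2),'pos',s['position'].round(4),'total',dp.round(1),rv.round(4),'rowsneeded',np.linalg.norm(dp)/50,np.degrees(np.linalg.norm(rv))/8.59)
E
python3 - <<'E'
from h import *
f=cv2.imread('pics/scene0.png')
h=cv2.cvtColor(f,cv2.COLOR_BGR2HSV); mm=cv2.inRange(h,(5,120,30),(16,220,255)); 
g=np.zeros_like(mm); g[222:250,255:276]=mm[222:250,255:276]
ft=cv2.imread('pics/top0.png');ht=cv2.cvtColor(ft,cv2.COLOR_BGR2HSV); mt=cv2.inRange(ht,(5,110,30),(16,220,255))
gt=np.zeros_like(mt); gt[208:230,378:396]=mt[208:230,378:396]
r=[]
for n,k in (('scene',g),('top',gt)):
    ys,xs=np.nonzero(k);(c,rad)=cv2.minEnclosingCircle(np.c_[xs,ys].astype(np.float32)); print(n,c,rad,xs.mean(),ys.mean(),onz(n,xs.mean(),ys.mean(),.028)); r.append(ray(n,xs.mean(),ys.mean()))
print(tri(r))
rows((.414,-.147,.15),-12.1)
E
```

```text
scene (269.7173767089844, 235.28260803222656) 8.208449363708496 268.731843575419 235.43016759776538 [ 0.40857587 -0.14415657  0.028     ]
top (384.31011962890625, 218.24684143066406) 8.20661735534668 384.54945054945057 218.84065934065933 [ 0.41389377 -0.14779281  0.028     ]
[ 0.41390516 -0.14687055  0.03446265]
t 0.1 pos [ 0.1785 -0.5984  0.2303] total [  81.  -365.1 -354.6] [-1.0697 -0.0012  0.0015] rowsneeded 10.308002514186235 7.13519928546382
```

Emit:
{"fn": "move_arm", "kwargs": {"plan": [{"grip":-1,"x":10,"y":-30,"z":-30,"rx":-0.13},{"grip":-1,"x":15,"y":-65,"z":-63,"rx":-0.27},{"grip":-1,"x":20,"y":-100,"z":-96,"rx":-0.4},{"grip":-1,"x":25,"y":-135,"z":-130,"rx":-0.53},{"grip":-1,"x":30,"y":-170,"z":-164,"rx":-0.65}], "grip_force": 40}}

```text
invalid input at $.plan[0]: expected keys grip, x, y, z, rx, ry, rz
```

```bash
python3 -c "
from h import *
rows((.414,-.147,.15),-12.1)"
```

```text
t 0.1 pos [ 0.1785 -0.5984  0.2303] total [  81.  -365.1 -354.6] [-1.0697 -0.0012  0.0015] rowsneeded 10.308002514186235 7.13519928546382
```

Emit:
{"fn": "move_arm", "kwargs": {"plan": [{"grip":-1,"x":10,"y":-30,"z":-30,"rx":-0.13,"ry":0,"rz":0},{"grip":-1,"x":15,"y":-65,"z":-63,"rx":-0.27,"ry":0,"rz":0},{"grip":-1,"x":20,"y":-100,"z":-96,"rx":-0.4,"ry":0,"rz":0},{"grip":-1,"x":25,"y":-135,"z":-130,"rx":-0.53,"ry":0,"rz":0},{"grip":-1,"x":30,"y":-170,"z":-164,"rx":-0.65,"ry":0,"rz":0}], "grip_force": 40}}

```text
time: 0.6
position: [0.2875, -0.3872, 0.2006]
tool_rot: [1.654, 0.845, -1.654]
contact_force: [0.8, -0.0, 0.3]
width: 0.999
```

```bash
python3 -c "
from h import *
rows((.414,-.147,.15),-12.1)"
```

```text
t 0.6 pos [ 0.2875 -0.3872  0.2006] total [  50.8  -38.3 -268.7] [-4.152e-01 -5.000e-04  3.000e-04] rowsneeded 5.522192426095279 2.769403650853131
```

Emit:
{"fn": "move_arm", "kwargs": {"plan": [{"grip":-1,"x":8,"y":-7,"z":-45,"rx":-0.1,"ry":0,"rz":0},{"grip":-1,"x":16,"y":-14,"z":-90,"rx":-0.2,"ry":0,"rz":0},{"grip":-1,"x":24,"y":-21,"z":-135,"rx":-0.3,"ry":0,"rz":0},{"grip":-1,"x":32,"y":-28,"z":-180,"rx":-0.4,"ry":0,"rz":0},{"grip":-1,"x":40,"y":-33,"z":-225,"rx":-0.415,"ry":0,"rz":0}]}}

```text
time: 1.1
position: [0.3935, -0.1861, 0.1608]
tool_rot: [1.365, 1.101, -1.365]
contact_force: [1.0, -0.6, 0.3]
width: 1.004
```

```bash
python3 -c "
from h import *
rows((.414,-.147,.15),-12.1)"
```

```text
t 1.1 pos [ 0.3935 -0.1861  0.1608] total [ 10.8  11.8 -42.6] [-0.0021  0.     -0.    ] rowsneeded 0.9097683628937036 0.014151004882646494
```

Emit:
{"fn": "move_arm", "kwargs": {"plan": [{"grip":-1,"x":5,"y":6,"z":-20,"rx":-0.002,"ry":0,"rz":0},{"grip":-1,"x":11,"y":12,"z":-42.5,"rx":-0.002,"ry":0,"rz":0},{"grip":-1,"x":11,"y":12,"z":-42.5,"rx":-0.002,"ry":0,"rz":0}]}}

```text
time: 1.4
position: [0.414, -0.1465, 0.1491]
tool_rot: [1.363, 1.105, -1.363]
contact_force: [-0.6, -0.0, -0.1]
width: 1.0
```

```bash
python3 - <<'E'
from h import *
s=get_state();T=toolT(s);f=grab_frame('wrist');cv2.imwrite('pics/w1.png',f);np.save('T1.npy',T)
print(s['position'],proj('wrist',np.array([.4137,-.147,.028]),T),proj('wrist',s['position'],T))
rows((.414,-.147,.006),-12.1)
E
```

```text
[ 0.41401492 -0.14651106  0.14908545] [323.79108164 192.84045924] [324.35221279 258.12910046]
t 1.45 pos [ 0.4138 -0.1479  0.1496] total [143.6   0.2  -0.8] [ 0.     -0.0004  0.0016] rowsneeded 2.871937363705916 0.010954781473290943
```

View pics/w1.png

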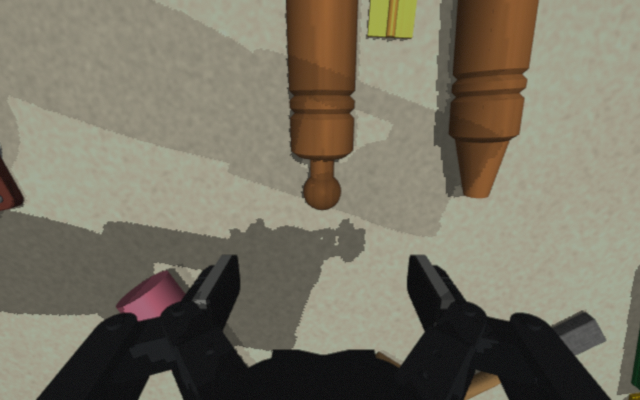

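The wrist picture shows the ball at about (322, 190), ahead between the fingers. I predicted (324, 193), so it agrees within 2 mm. The tapered tip is at (478, 195), clear of the right finger.

```bash
python3 - <<'E'
from h import *
T=np.load('T1.npy'); print(onz('wrist',322,189.5,.028,T))
rows((.4133,-.1463,.006),-12.1)
E
```

```text
[ 0.41273873 -0.14343454  0.028     ]
t 1.45 pos [ 0.4138 -0.1479  0.1496] total [143.6  -0.6  -1.4] [ 0.     -0.0004  0.0016] rowsneeded 2.872074422120857 0.010954781473290943
```

Emit:
{"fn": "move_arm", "kwargs": {"plan": [{"grip":-1,"x":45,"y":-0.8,"z":-2,"rx":0,"ry":0,"rz":0},{"grip":-1,"x":90,"y":-0.8,"z":-2,"rx":0,"ry":0,"rz":0},{"grip":-1,"x":125,"y":-0.8,"z":-2,"rx":0,"ry":0,"rz":0},{"grip":-1,"x":143,"y":-0.8,"z":-2,"rx":0,"ry":0,"rz":0},{"grip":-1,"x":143,"y":-0.8,"z":-2,"rx":0,"ry":0,"rz":0}]}}

```text
time: 1.95
position: [0.4108, -0.1465, 0.0047]
tool_rot: [1.365, 1.106, -1.369]
contact_force: [-0.2, -0.1, 1.0]
width: 0.995
```

```bash
python3 - <<'E'
from h import *
s=get_state();T=toolT(s);f=grab_frame('wrist');cv2.imwrite('pics/w2.png',f);print(s['position'],s['contact_force'])
E
```

```text
[ 0.41083381 -0.14652964  0.00465206] [-0.24857311 -0.14774852  1.03062595]
```

View pics/w2.png

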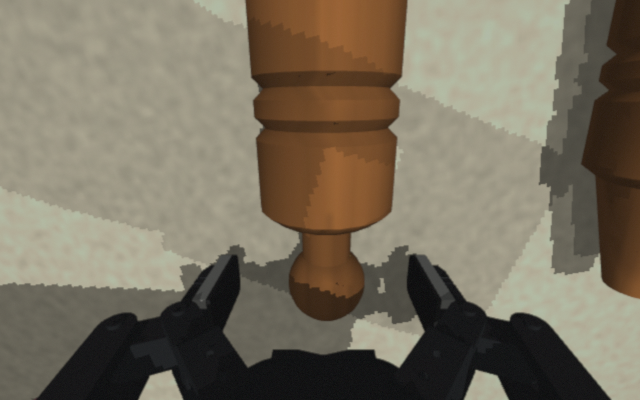

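```bash
python3 - <<'E'
from h import *
s=get_state();T=toolT(s)
print(onz('wrist',327,284,.028,T)-s['position'], s['position'],np.linalg.norm(s['contact_force']))
for z in (-3e-3,0,3e-3):
  for x in (-.019,-.024): print(z,x,proj('wrist',(T@[x,0,z,1])[:3],T))
E
```

```text
[ 0.00086967 -0.00183184  0.02155244] [ 0.41238051 -0.14725989  0.00644756] 0.30484109124966285
-0.003 -0.019 [324.55535721 272.76975299]
-0.003 -0.024 [324.61289723 278.74711612]
0 -0.019 [324.54143769 278.09343249]
0 -0.024 [324.59810435 284.2118872 ]
0.003 -0.019 [324.52770252 283.34660459]
0.003 -0.024 [324.58351404 289.60182079]
```

The ball at (327, 284) is centred between the pads to about 2 mm, so I'm closing.

Emit:
{"fn": "move_arm", "kwargs": {"plan": [{"grip":1,"x":0,"y":0,"z":0,"rx":0,"ry":0,"rz":0},{"grip":1,"x":0,"y":0,"z":0,"rx":0,"ry":0,"rz":0},{"grip":1,"x":0,"y":0,"z":0,"rx":0,"ry":0,"rz":0},{"grip":1,"x":0,"y":0,"z":0,"rx":0,"ry":0,"rz":0},{"grip":1,"x":0,"y":0,"z":0,"rx":0,"ry":0,"rz":0}], "grip_force": 40}}

```text
time: 2.5
position: [0.4146, -0.1476, 0.0084]
tool_rot: [1.365, 1.098, -1.364]
contact_force: [-0.8, 0.1, 5.5]
width: 0.399
```

```bash
python3 - <<'E'
from h import *
s=get_state();T=toolT(s);f=grab_frame('wrist');cv2.imwrite('pics/w3.png',f);f=grab_frame('top');cv2.imwrite('pics/top3.png',f[80:245,230:420].repeat(4,0).repeat(4,1)[:600])
print(s['position'],s['contact_force'],s['width']*85)
E
```

```text
[ 0.4146306  -0.14756112  0.00843377] [-0.76537972  0.06249998  5.53761204] 33.874664943780445
```

View pics/w3.png

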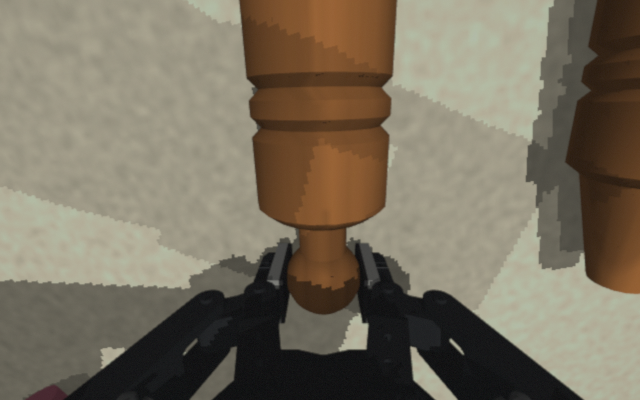

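View pics/top3.png

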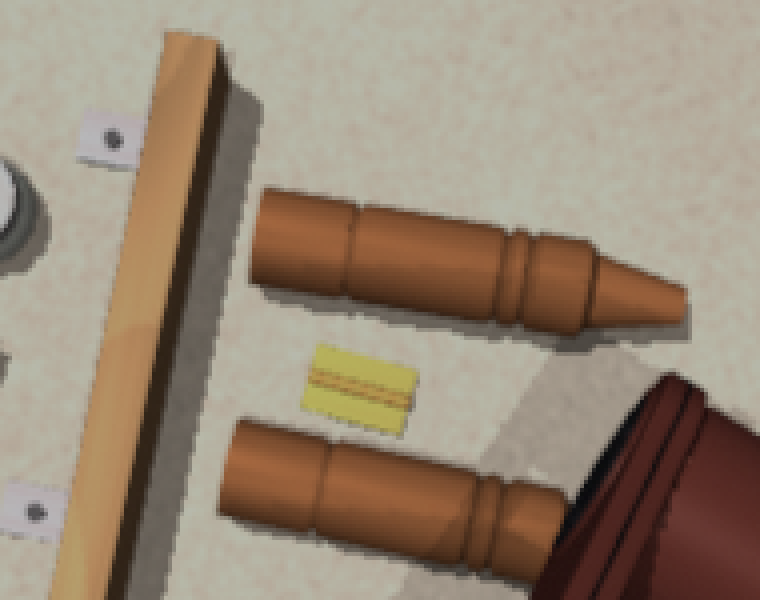

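The wrist view shows the ball at (322, 285), pinched across its middle, and 34 mm opening is consistent with that. Next I slide it towards the board (tool −z), squaring it by 2.5° on the way.

Emit:
{"fn": "move_arm", "kwargs": {"plan": [{"grip":1,"x":0,"y":0,"z":-6,"rx":-0.009,"ry":0,"rz":0},{"grip":1,"x":0,"y":0,"z":-13,"rx":-0.018,"ry":0,"rz":0},{"grip":1,"x":0,"y":0,"z":-20,"rx":-0.027,"ry":0,"rz":0},{"grip":1,"x":0,"y":0,"z":-26,"rx":-0.035,"ry":0,"rz":0},{"grip":1,"x":0,"y":0,"z":-31,"rx":-0.043,"ry":0,"rz":0}]}}

```text
time: 3.1
position: [0.4219, -0.1176, 0.0086]
tool_rot: [1.333, 1.12, -1.332]
contact_force: [-0.6, -5.2, 7.0]
width: 0.395
```

```bash
python3 - <<'E'
from h import *
s=get_state();f=grab_frame('top');cv2.imwrite('pics/top4.png',f[80:245,230:420].repeat(4,0).repeat(4,1)[:600])
print(s['position'],s['contact_force'],s['width']*85)
E
```

```text
[ 0.42189474 -0.11755958  0.00859777] [-0.60250291 -5.20469336  6.95631361] 33.56481751555201
```

View pics/top4.png

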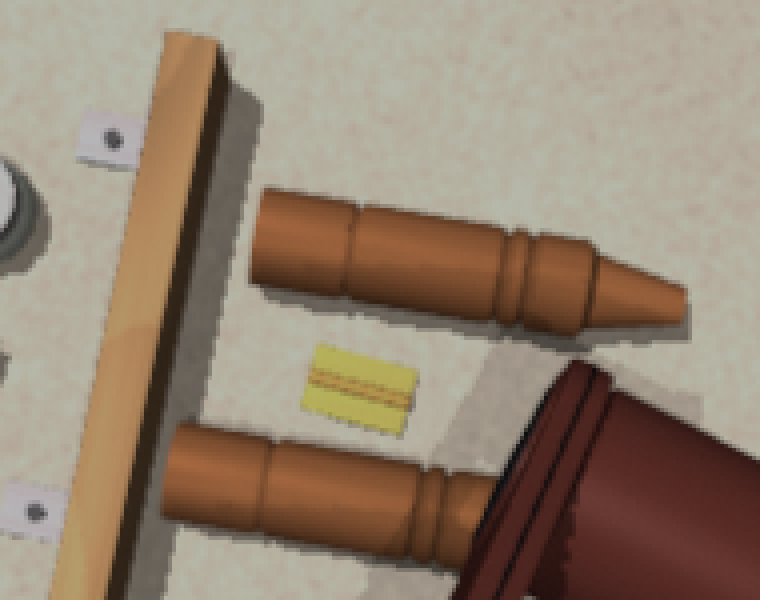

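The leg has slid cleanly and is square. About 5 px (roughly 11 mm) of gap remains at (150–165, 480) in the crop.

Emit:
{"fn": "move_arm", "kwargs": {"plan": [{"grip":1,"x":0,"y":0,"z":-4,"rx":0,"ry":0,"rz":0},{"grip":1,"x":0,"y":0,"z":-7,"rx":0,"ry":0,"rz":0},{"grip":1,"x":0,"y":0,"z":-9,"rx":0,"ry":0,"rz":0}]}}

```text
time: 3.45
position: [0.4233, -0.1087, 0.0086]
tool_rot: [1.333, 1.12, -1.332]
contact_force: [-0.1, -5.3, 6.7]
width: 0.399
```

Emit:
{"fn": "move_arm", "kwargs": {"plan": [{"grip":1,"x":0,"y":0,"z":-1,"rx":0,"ry":0,"rz":0},{"grip":1,"x":0,"y":0,"z":-2,"rx":0,"ry":0,"rz":0}]}}

```text
time: 3.65
position: [0.4237, -0.1069, 0.0086]
tool_rot: [1.333, 1.12, -1.332]
contact_force: [-1.3, -5.4, 6.4]
width: 0.396
```

Emit:
{"fn": "move_arm", "kwargs": {"plan": [{"grip":1,"x":0,"y":0,"z":-1,"rx":0,"ry":0,"rz":0},{"grip":1,"x":0,"y":0,"z":-2,"rx":0,"ry":0,"rz":0}]}}

```text
time: 3.85
position: [0.424, -0.1049, 0.0086]
tool_rot: [1.333, 1.12, -1.332]
contact_force: [-1.4, -5.8, 6.4]
width: 0.4
```

Emit:
{"fn": "move_arm", "kwargs": {"plan": [{"grip":1,"x":0,"y":0,"z":-1,"rx":0,"ry":0,"rz":0},{"grip":1,"x":0,"y":0,"z":-1.5,"rx":0,"ry":0,"rz":0}]}}

```text
time: 4.05
position: [0.4243, -0.1035, 0.0086]
tool_rot: [1.333, 1.12, -1.332]
contact_force: [-0.9, -6.0, 6.5]
width: 0.401
```

Emit:
{"fn": "move_arm", "kwargs": {"plan": [{"grip":1,"x":0,"y":0,"z":-1,"rx":0,"ry":0,"rz":0},{"grip":1,"x":0,"y":0,"z":-1.5,"rx":0,"ry":0,"rz":0}]}}

```text
time: 4.25
position: [0.4243, -0.1033, 0.0086]
tool_rot: [1.331, 1.119, -1.333]
contact_force: [-4.5, -13.3, 5.4]
width: 0.4
```

```bash
python3 - <<'E'
from h import *
s=get_state();f=grab_frame('top');cv2.imwrite('pics/top5.png',cv2.resize(f[170:245,240:340],None,fx=8,fy=8,interpolation=cv2.INTER_CUBIC))
print(s['position'],s['contact_force'],s['width']*85)
E
```

```text
[ 0.42434351 -0.10328723  0.00861359] [ -4.51413116 -13.26486008   5.4092862 ] 33.97947321084124
```

View pics/top5.png

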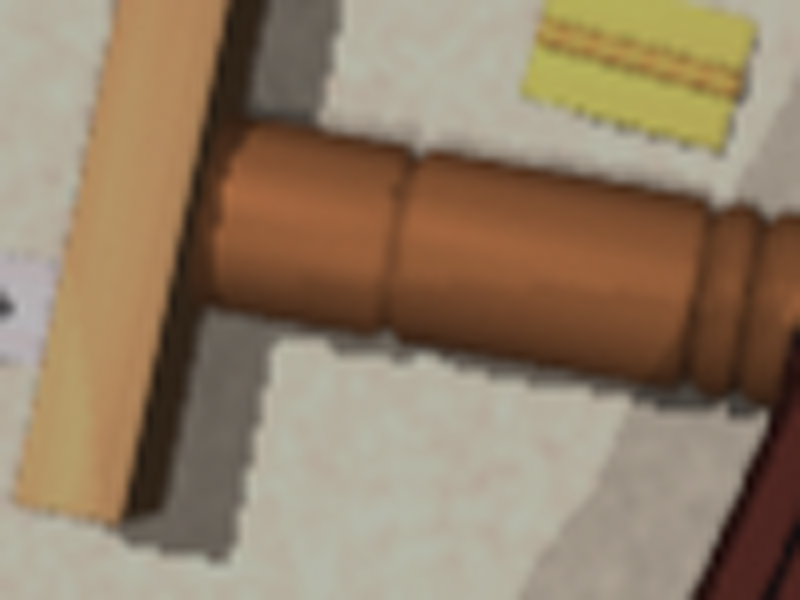

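The leg is butted: the force jumped to 13 N, motion stopped, and in the crop the flat end at (205, 220) meets the board face. Next I work out the raising arc.

```bash
python3 - <<'E'
from h import *
T=toolT(get_state());print(T.round(3))
th=np.radians(np.arange(0,91,3))
c=2.5*np.minimum(1,th/np.radians(6))
X=-(28*(np.cos(th)-1)+224*np.sin(th)); Z=-(224-28*np.sin(th)-224*np.cos(th))+c
for i in range(0,30,5): print([(round(X[j]-X[i],1),round(Z[j]-Z[i],1)) for j in range(i+1,i+6)])
E
```

```text
[[ 0.002  0.986 -0.169  0.424]
 [-0.005 -0.169 -0.986 -0.103]
 [-1.     0.003  0.005  0.009]
 [ 0.     0.     0.     1.   ]]
[(np.float64(-11.7), np.float64(2.4)), (np.float64(-23.3), np.float64(4.2)), (np.float64(-34.7), np.float64(4.1)), (np.float64(-46.0), np.float64(3.4)), (np.float64(-57.0), np.float64(2.1))]
[(np.float64(-10.8), np.float64(-1.9)), (np.float64(-21.4), np.float64(-4.5)), (np.float64(-31.7), np.float64(-7.6)), (np.float64(-41.6), np.float64(-11.3)), (np.float64(-51.2), np.float64(-15.6))]
[(np.float64(-9.2), np.float64(-4.9)), (np.float64(-18.1), np.float64(-10.3)), (np.float64(-26.5), np.float64(-16.3)), (np.float64(-34.4), np.float64(-22.8)), (np.float64(-41.9), np.float64(-29.8))]
[(np.float64(-7.0), np.float64(-7.5)), (np.float64(-13.5), np.float64(-15.5)), (np.float64(-19.5), np.float64(-23.9)), (np.float64(-24.9), np.float64(-32.7)), (np.float64(-29.8), np.float64(-41.9))]
[(np.float64(-4.3), np.float64(-9.6)), (np.float64(-8.0), np.float64(-19.6)), (np.float64(-11.2), np.float64(-29.8)), (np.float64(-13.7), np.float64(-40.4)), (np.float64(-15.6), np.float64(-51.2))]
[(np.float64(-1.3), np.float64(-11.1)), (np.float64(-2.0), np.float64(-22.3)), (np.float64(-2.1), np.float64(-33.8)), (np.float64(-1.5), np.float64(-45.3)), (np.float64(-0.4), np.float64(-57.0))]
```

Emit:
{"fn": "move_arm", "kwargs": {"plan": [{"grip":1,"x":-11.7,"y":0,"z":2.4,"rx":0,"ry":0,"rz":0},{"grip":1,"x":-23.3,"y":0,"z":4.2,"rx":0,"ry":0,"rz":0},{"grip":1,"x":-34.7,"y":0,"z":4.1,"rx":0,"ry":0,"rz":0},{"grip":1,"x":-46,"y":0,"z":3.4,"rx":0,"ry":0,"rz":0},{"grip":1,"x":-57,"y":0,"z":2.1,"rx":0,"ry":0,"rz":0}]}}

```text
time: 4.8
position: [0.4226, -0.1025, 0.0652]
tool_rot: [1.334, 1.124, -1.334]
contact_force: [0.1, 0.5, -2.3]
width: 0.391
```

```bash
python3 - <<'E'
from h import *
s=get_state();f=grab_frame('scene');cv2.imwrite('pics/sc6.png',cv2.resize(f[130:290,220:420],None,fx=3.5,fy=3.5,interpolation=cv2.INTER_CUBIC))
print(s['position'],s['contact_force'],s['width']*85)
E
```

```text
[ 0.42256571 -0.10251606  0.06516008] [ 0.13136824  0.50911975 -2.26124268] 33.231498667983956
```

View pics/sc6.png

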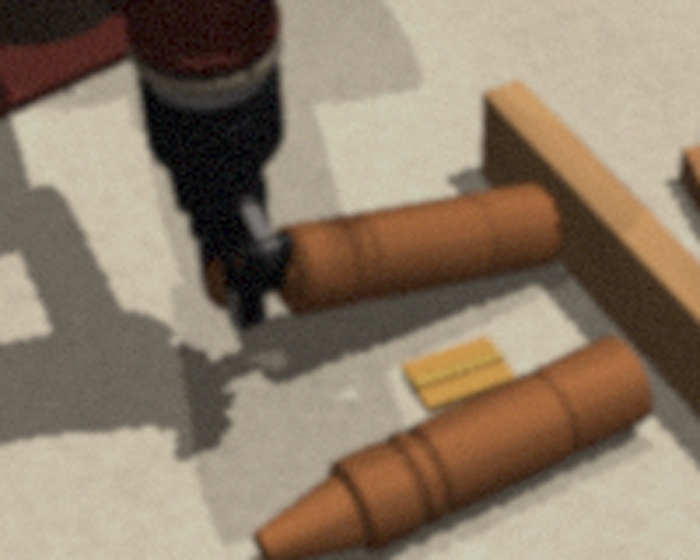

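The leg is tilting, with its ball raised in the gripper at (240, 270). The flat end at (550, 230) is still down by the board, and the forces are small. I'm continuing.

Emit:
{"fn": "move_arm", "kwargs": {"plan": [{"grip":1,"x":-10.8,"y":0,"z":-1.9,"rx":0,"ry":0,"rz":0},{"grip":1,"x":-21.4,"y":0,"z":-4.5,"rx":0,"ry":0,"rz":0},{"grip":1,"x":-31.7,"y":0,"z":-7.6,"rx":0,"ry":0,"rz":0},{"grip":1,"x":-41.6,"y":0,"z":-11.3,"rx":0,"ry":0,"rz":0},{"grip":1,"x":-51.2,"y":0,"z":-15.6,"rx":0,"ry":0,"rz":0}]}}

```text
time: 5.35
position: [0.4255, -0.0873, 0.1164]
tool_rot: [1.334, 1.123, -1.334]
contact_force: [-1.1, -0.2, -2.2]
width: 0.393
```

Emit:
{"fn": "move_arm", "kwargs": {"plan": [{"grip":1,"x":-9.2,"y":0,"z":-4.9,"rx":0,"ry":0,"rz":0},{"grip":1,"x":-18.1,"y":0,"z":-10.3,"rx":0,"ry":0,"rz":0},{"grip":1,"x":-26.5,"y":0,"z":-16.3,"rx":0,"ry":0,"rz":0},{"grip":1,"x":-34.4,"y":0,"z":-22.8,"rx":0,"ry":0,"rz":0},{"grip":1,"x":-41.9,"y":0,"z":-29.8,"rx":0,"ry":0,"rz":0}]}}

```text
time: 5.85
position: [0.4305, -0.0576, 0.158]
tool_rot: [1.334, 1.123, -1.334]
contact_force: [0.0, 0.2, -2.8]
width: 0.392
```

```bash
python3 - <<'E'
from h import *
s=get_state();f=grab_frame('scene');cv2.imwrite('pics/sc7.png',cv2.resize(f[130:290,220:420],None,fx=3.5,fy=3.5,interpolation=cv2.INTER_CUBIC))
print(s['position'],s['contact_force'],s['width']*85)
E
```

```text
[ 0.43045499 -0.0576489   0.15798584] [ 0.00772295  0.23986181 -2.7664445 ] 33.33490859469813
```

View pics/sc7.png

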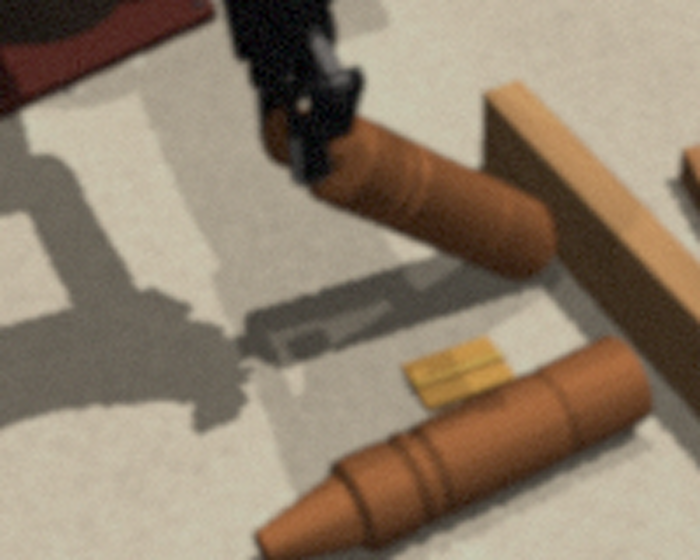

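At 45° the flat end's edge rests on the bench near (530, 275) in front of the board, and the height matches the arc. I'm continuing.

Emit:
{"fn": "move_arm", "kwargs": {"plan": [{"grip":1,"x":-7,"y":0,"z":-7.5,"rx":0,"ry":0,"rz":0},{"grip":1,"x":-13.5,"y":0,"z":-15.5,"rx":0,"ry":0,"rz":0},{"grip":1,"x":-19.5,"y":0,"z":-23.9,"rx":0,"ry":0,"rz":0},{"grip":1,"x":-24.9,"y":0,"z":-32.7,"rx":0,"ry":0,"rz":0},{"grip":1,"x":-29.8,"y":0,"z":-41.9,"rx":0,"ry":0,"rz":0}]}}

```text
time: 6.4
position: [0.4378, -0.0164, 0.1879]
tool_rot: [1.334, 1.123, -1.334]
contact_force: [0.0, -1.4, -0.3]
width: 0.401
```

Emit:
{"fn": "move_arm", "kwargs": {"plan": [{"grip":1,"x":-4.3,"y":0,"z":-9.6,"rx":0,"ry":0,"rz":0},{"grip":1,"x":-8,"y":0,"z":-19.6,"rx":0,"ry":0,"rz":0},{"grip":1,"x":-11.2,"y":0,"z":-29.8,"rx":0,"ry":0,"rz":0},{"grip":1,"x":-13.7,"y":0,"z":-40.4,"rx":0,"ry":0,"rz":0},{"grip":1,"x":-15.6,"y":0,"z":-51.2,"rx":0,"ry":0,"rz":0}]}}

```text
time: 6.9
position: [0.4468, 0.0343, 0.2035]
tool_rot: [1.334, 1.123, -1.333]
contact_force: [-0.2, -2.1, 2.1]
width: 0.4
```

```bash
python3 - <<'E'
from h import *
s=get_state();f=grab_frame('scene');cv2.imwrite('pics/sc8.png',cv2.resize(f[130:290,220:420],None,fx=3.5,fy=3.5,interpolation=cv2.INTER_CUBIC))
f=grab_frame('wrist');cv2.imwrite('pics/w8.png',f)
print(s['position'],s['contact_force'],s['width']*85)
E
```

```text
[0.44676673 0.0343388  0.20347811] [-0.22081577 -2.11710312  2.08633127] 34.02055044234202
```

View pics/sc8.png

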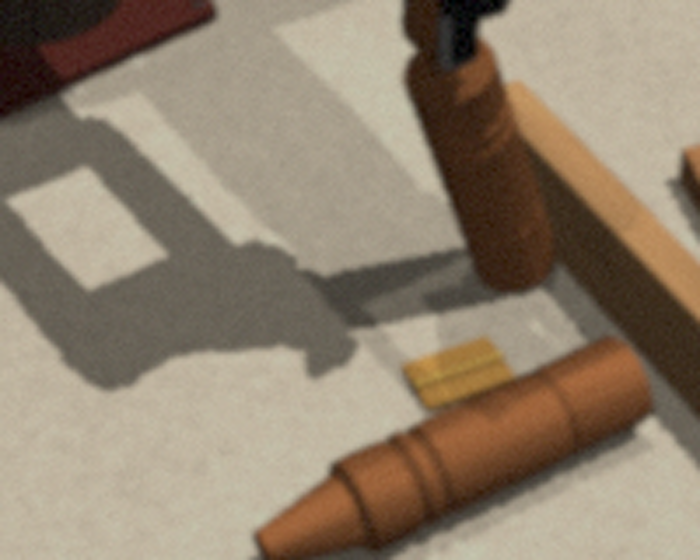

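View pics/w8.png

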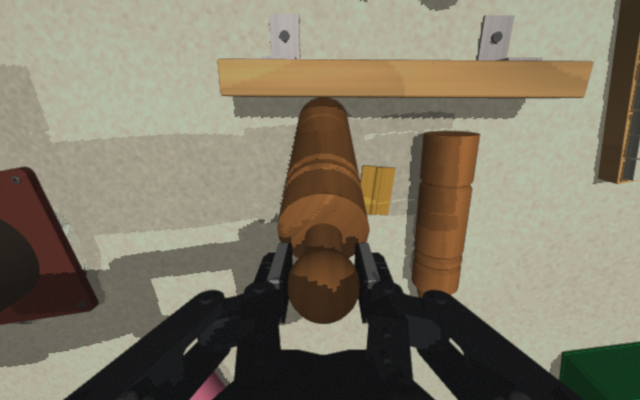

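At 75° it is going well. The wrist view shows the leg axis in the swing plane, with the ball at (323, 287) and the flat end at (322, 105), just in front of the board. I'm doing the last 15° with about 0.5 mm extra lift.

Emit:
{"fn": "move_arm", "kwargs": {"plan": [{"grip":1,"x":-1.8,"y":0,"z":-11.1,"rx":0,"ry":0,"rz":0},{"grip":1,"x":-2.5,"y":0,"z":-22.3,"rx":0,"ry":0,"rz":0},{"grip":1,"x":-2.6,"y":0,"z":-33.8,"rx":0,"ry":0,"rz":0},{"grip":1,"x":-2.2,"y":0,"z":-42,"rx":0,"ry":0,"rz":0},{"grip":1,"x":-1.9,"y":0,"z":-48,"rx":0,"ry":0,"rz":0}]}}

```text
time: 7.5
position: [0.4547, 0.0819, 0.2049]
tool_rot: [1.334, 1.124, -1.333]
contact_force: [-0.4, -0.2, 5.6]
width: 0.395
```

```bash
python3 - <<'E'
from h import *
s=get_state();f=grab_frame('scene');cv2.imwrite('pics/sc9.png',cv2.resize(f[80:240,270:470],None,fx=3.5,fy=3.5,interpolation=cv2.INTER_CUBIC))
f=grab_frame('wrist');cv2.imwrite('pics/w9.png',f)
print(s['position'],s['contact_force'],s['width']*85)
E
```

```text
[0.45466583 0.08192043 0.20486077] [-0.43281035 -0.15436129  5.60853396] 33.58014316011335
```

View pics/sc9.png

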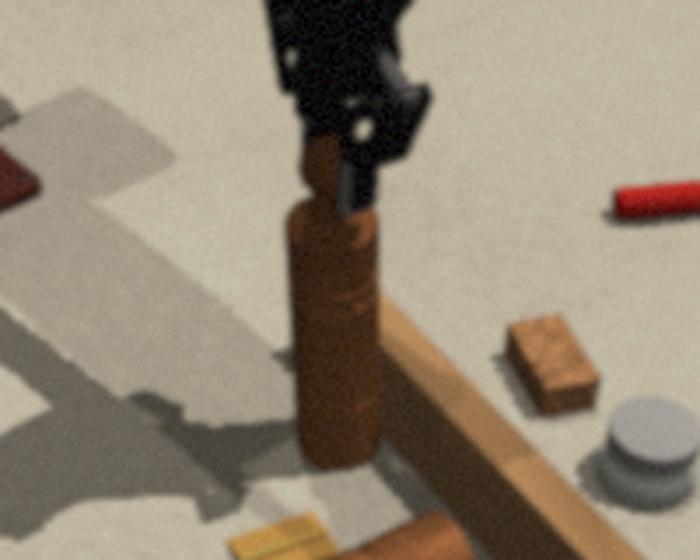

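View pics/w9.png

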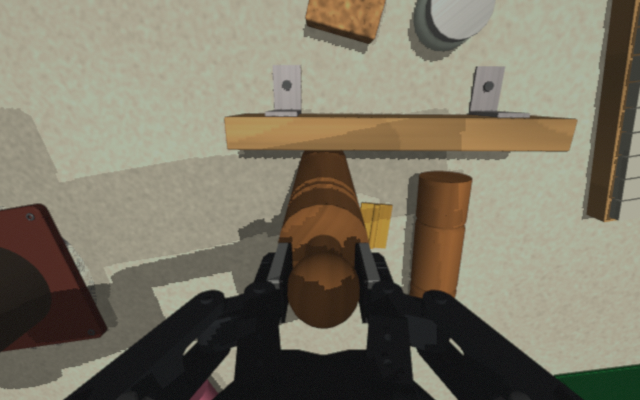

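Emit:
{"fn": "move_arm", "kwargs": {"plan": [{"grip":1,"x":-0.5,"y":0,"z":-2,"rx":0,"ry":0,"rz":0},{"grip":1,"x":-0.5,"y":0,"z":-4,"rx":0,"ry":0,"rz":0},{"grip":1,"x":-0.5,"y":0,"z":-6,"rx":0,"ry":0,"rz":0}]}}

```text
time: 7.9
position: [0.4549, 0.0867, 0.2045]
tool_rot: [1.333, 1.124, -1.336]
contact_force: [0.5, -0.8, -1.1]
width: 0.395
```

```bash
python3 - <<'E'
from h import *
f=grab_frame('scene');cv2.imwrite('pics/sc10f.png',f);cv2.imwrite('pics/sc10.png',cv2.resize(f[80:240,300:420],None,fx=3.7,fy=3.7,interpolation=cv2.INTER_CUBIC))
f=grab_frame('top');cv2.imwrite('pics/top10.png',cv2.resize(f[120:280,230:420],None,fx=3.7,fy=3.7,interpolation=cv2.INTER_CUBIC))
s=get_state();print(s['position'],s['contact_force'],s['width']*85)
E
```

```text
[0.45488848 0.08684289 0.20447627] [ 0.09568961 -0.06966784 -1.33075785] 33.6084467904284
```

View pics/sc10.png

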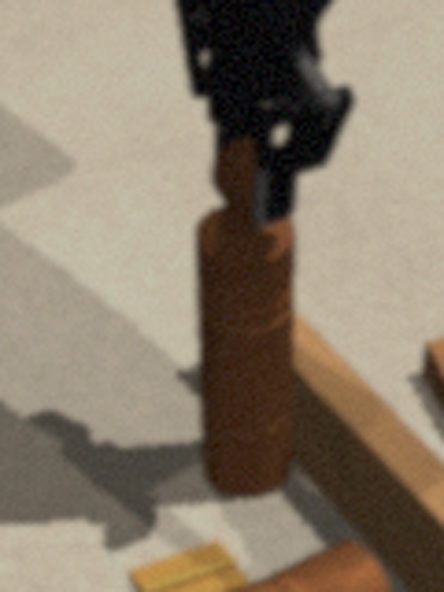

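View pics/top10.png

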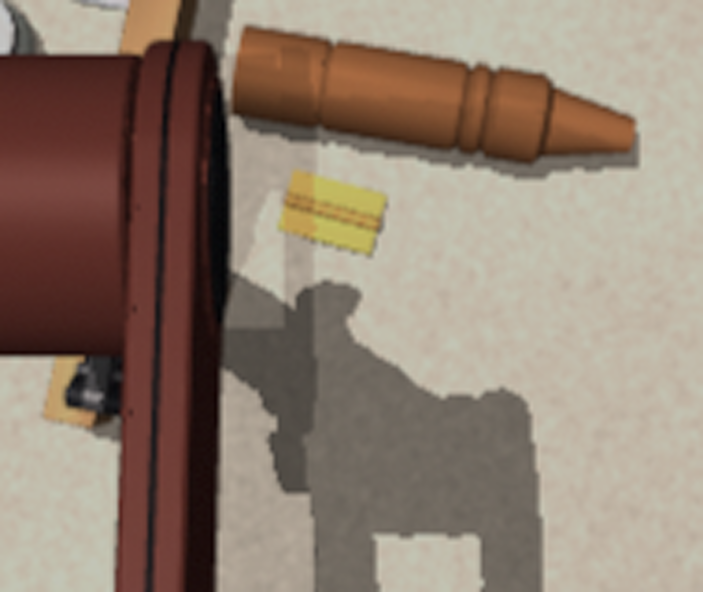

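```bash
python3 - <<'E'
from h import *
s=get_state();p=s['position']
u=np.array([.986,-.169,0]);n=np.array([.169,.986,0])
f=lambda q:((proj('scene',q)-[300,80])*3.7).round(0)
view=np.array(camera_params('scene')['extrinsics'])[:3,3]
for dn in (-.003,0,.003):
  b=np.array([p[0],p[1],0])+n*dn
  w=view-b; w[2]=0; w/=np.linalg.norm(w); side=np.array([-w[1],w[0],0])
  print(dn,[(z,f(b+side*.028+[0,0,z]),f(b-side*.028+[0,0,z])) for z in (.02,.1,.18)],'bottom',f(b+w*.028), 'ball',f(b+[0,0,.224]))
E
python3 - <<'E'
import cv2,numpy as np
f=cv2.imread('pics/sc10f.png');h=cv2.cvtColor(f,cv2.COLOR_BGR2HSV)
for r in range(140,212,6):
    x=np.where((h[r,330:390,0]<17)&(h[r,330:390,1]>130)&(h[r,330:390,2]<140))[0]+330
    print(r,(r-80)*3.7,(x.min()-300)*3.7,(x.max()-300)*3.7) if len(x) else 0
E
```

```text
-0.003 [(0.02, array([283., 454.]), array([192., 449.])), (0.1, array([290., 355.]), array([194., 351.])), (0.18, array([298., 245.]), array([197., 241.]))] bottom [235. 507.] ball [251. 177.]
0 [(0.02, array([287., 452.]), array([196., 448.])), (0.1, array([295., 353.]), array([198., 349.])), (0.18, array([303., 243.]), array([201., 239.]))] bottom [239. 505.] ball [255. 175.]
0.003 [(0.02, array([291., 451.]), array([200., 446.])), (0.1, array([299., 352.]), array([203., 347.])), (0.18, array([307., 242.]), array([206., 237.]))] bottom [243. 503.] ball [260. 173.]
140 222.0 207.20000000000002 284.90000000000003
146 244.20000000000002 199.8 284.90000000000003
152 266.40000000000003 203.5 284.90000000000003
158 288.6 203.5 284.90000000000003
164 310.8 203.5 284.90000000000003
170 333.0 207.20000000000002 288.6
176 355.20000000000005 207.20000000000002 292.3
182 377.40000000000003 203.5 303.40000000000003
188 399.6 207.20000000000002 325.6
194 421.8 207.20000000000002 318.2
200 444.0 203.5 314.5
206 466.20000000000005 210.9 329.3
```

The scene picture shows the leg near upright at crop x 200–292. Its left edge drifts about 10 px against a true vertical, so it still leans 2–3° away from the board. I'm nudging the ball a few millimetres further while watching the force.

Emit:
{"fn": "move_arm", "kwargs": {"plan": [{"grip":1,"x":0,"y":0,"z":-1.5,"rx":0,"ry":0,"rz":0},{"grip":1,"x":0,"y":0,"z":-3,"rx":0,"ry":0,"rz":0},{"grip":1,"x":0,"y":0,"z":-3,"rx":0,"ry":0,"rz":0}]}}

```text
time: 8.3
position: [0.4554, 0.0898, 0.2046]
tool_rot: [1.333, 1.125, -1.335]
contact_force: [-0.2, -0.9, -4.0]
width: 0.399
```

Emit:
{"fn": "move_arm", "kwargs": {"plan": [{"grip":1,"x":0,"y":0,"z":-1.5,"rx":0,"ry":0,"rz":0},{"grip":1,"x":0,"y":0,"z":-1.5,"rx":0,"ry":0,"rz":0}]}}

```text
time: 8.5
position: [0.4559, 0.0913, 0.2049]
tool_rot: [1.334, 1.124, -1.335]
contact_force: [-0.2, -0.8, -3.7]
width: 0.397
```

```bash
python3 - <<'E'
from h import *
f=grab_frame('scene')
s=get_state();print(s['position'],s['contact_force'],s['width']*85)
cv2.imwrite('pics/sc11.png',cv2.resize(f[80:240,300:420],None,fx=3.7,fy=3.7,interpolation=cv2.INTER_CUBIC))
E
```

```text
[0.45593493 0.09127827 0.20492852] [-0.37822326 -1.47090027 -4.03536884] 33.64167235455888
```

View pics/sc11.png

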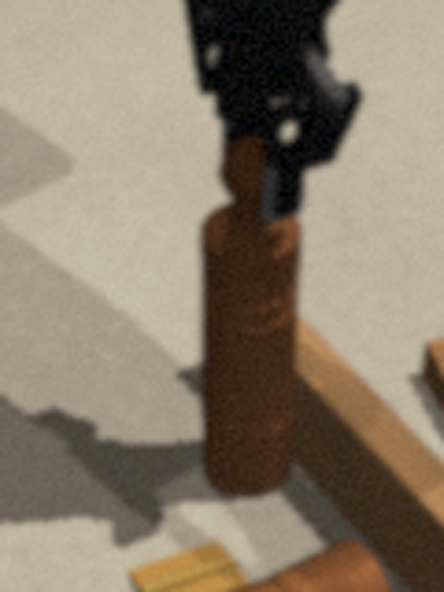

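Emit:
{"fn": "move_arm", "kwargs": {"plan": [{"grip":1,"x":0.6,"y":0,"z":-0.5,"rx":0,"ry":0,"rz":0},{"grip":1,"x":0.6,"y":0,"z":-1.5,"rx":0,"ry":0,"rz":0},{"grip":1,"x":0.6,"y":0,"z":-1.5,"rx":0,"ry":0,"rz":0}]}}

```text
time: 8.85
position: [0.4565, 0.0927, 0.2046]
tool_rot: [1.334, 1.124, -1.334]
contact_force: [-0.2, -0.6, -2.8]
width: 0.393
```

Emit:
{"fn": "move_arm", "kwargs": {"plan": [{"grip":1,"x":0.5,"y":0,"z":0,"rx":0,"ry":0,"rz":0},{"grip":1,"x":0.5,"y":0,"z":-1.5,"rx":0,"ry":0,"rz":0},{"grip":1,"x":0.5,"y":0,"z":-1.5,"rx":0,"ry":0,"rz":0}]}}

```text
time: 9.15
position: [0.4568, 0.0943, 0.2042]
tool_rot: [1.334, 1.123, -1.334]
contact_force: [-0.1, -0.0, -2.3]
width: 0.398
```

```bash
python3 - <<'E'
from h import *
f=grab_frame('scene')
s=get_state();print(s['position'],s['contact_force'],s['width']*85)
cv2.imwrite('pics/sc12.png',cv2.resize(f[80:240,300:420],None,fx=3.7,fy=3.7,interpolation=cv2.INTER_CUBIC))
f=grab_frame('wrist');cv2.imwrite('pics/w12.png',f)
E
```

```text
[0.456832   0.09419623 0.20415777] [ 0.3565314  -0.67297329 -3.34868122] 33.918041209827884
```

View pics/sc12.png

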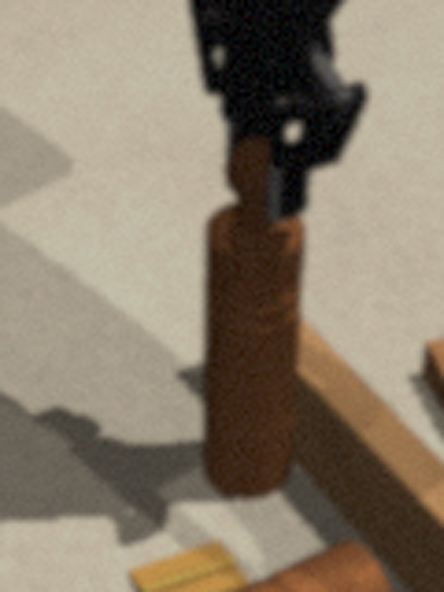

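View pics/w12.png

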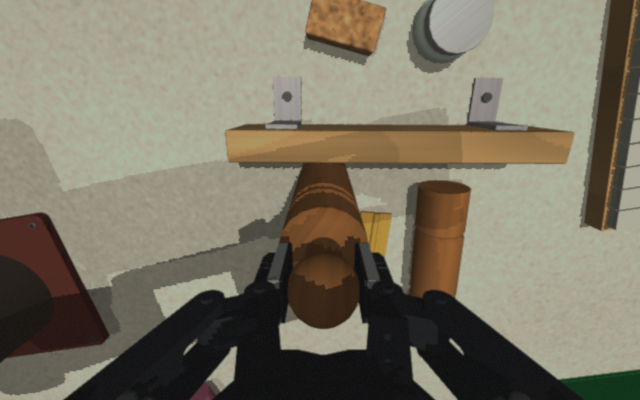

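The left edge now drifts −3 px (a true vertical gives −5), so the leg is upright to within about 0.5°. I'm lowering until the bench takes the weight.

Emit:
{"fn": "move_arm", "kwargs": {"plan": [{"grip":1,"x":0.5,"y":0,"z":-0.5,"rx":0,"ry":0,"rz":0},{"grip":1,"x":1,"y":0,"z":-0.5,"rx":0,"ry":0,"rz":0},{"grip":1,"x":1,"y":0,"z":-0.5,"rx":0,"ry":0,"rz":0}]}}

```text
time: 9.55
position: [0.4572, 0.0947, 0.2038]
tool_rot: [1.335, 1.123, -1.333]
contact_force: [-0.6, -0.5, 1.5]
width: 0.395
```

Emit:
{"fn": "move_arm", "kwargs": {"plan": [{"grip":0,"x":0,"y":0,"z":0,"rx":0,"ry":0,"rz":0},{"grip":-0.5,"x":0,"y":0,"z":0,"rx":0,"ry":0,"rz":0},{"grip":-1,"x":0,"y":0,"z":0,"rx":0,"ry":0,"rz":0},{"grip":-1,"x":0,"y":0,"z":0,"rx":0,"ry":0,"rz":0},{"grip":-1,"x":0,"y":0,"z":0,"rx":0,"ry":0,"rz":0}]}}

```text
time: 10.05
position: [0.4568, 0.0946, 0.2031]
tool_rot: [1.334, 1.123, -1.334]
contact_force: [-0.1, -0.1, -0.3]
width: 1.001
```

```bash
python3 - <<'E'
from h import *
s=get_state();print(s['position'],s['contact_force'],s['width']*85)
f=grab_frame('wrist');cv2.imwrite('pics/w13.png',f)
E
```

```text
[0.45681286 0.09464101 0.2030909 ] [-0.05358877 -0.10691025 -0.32977508] 85.12163866040206
```

View pics/w13.png

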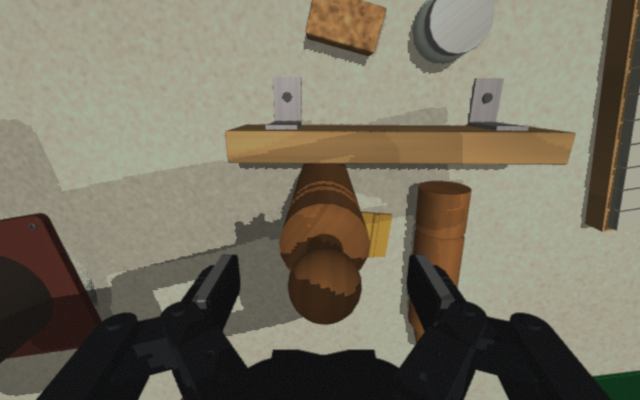

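The leg stands free with the ball centred at (324, 286) between the open fingers. I'm going straight up and then back.

Emit:
{"fn": "move_arm", "kwargs": {"plan": [{"grip":-1,"x":-10,"y":0,"z":0,"rx":0,"ry":0,"rz":0},{"grip":-1,"x":-30,"y":0,"z":0,"rx":0,"ry":0,"rz":0},{"grip":-1,"x":-60,"y":0,"z":0,"rx":0,"ry":0,"rz":0},{"grip":-1,"x":-90,"y":0,"z":0,"rx":0,"ry":0,"rz":0},{"grip":-1,"x":-120,"y":0,"z":0,"rx":0,"ry":0,"rz":0}]}}

```text
time: 10.6
position: [0.4567, 0.0946, 0.3251]
tool_rot: [1.334, 1.123, -1.333]
contact_force: [-0.4, -0.2, -0.3]
width: 0.998
```

Emit:
{"fn": "move_arm", "kwargs": {"plan": [{"grip":-1,"x":0,"y":0,"z":45,"rx":0,"ry":0,"rz":0},{"grip":-1,"x":0,"y":0,"z":90,"rx":0,"ry":0,"rz":0},{"grip":-1,"x":0,"y":0,"z":135,"rx":0,"ry":0,"rz":0},{"grip":-1,"x":0,"y":0,"z":180,"rx":0,"ry":0,"rz":0},{"grip":-1,"x":0,"y":0,"z":220,"rx":0,"ry":0,"rz":0}]}}

```text
time: 11.1
position: [0.4188, -0.1241, 0.3242]
tool_rot: [1.334, 1.122, -1.333]
contact_force: [1.0, 0.2, -0.4]
width: 0.999
```

```bash
python3 - <<'E'
from h import *
f=grab_frame('scene');cv2.imwrite('pics/scF.png',f)
cv2.imwrite('pics/sc14.png',cv2.resize(f[80:240,270:430],None,fx=3.7,fy=3.7,interpolation=cv2.INTER_CUBIC))
f=grab_frame('top');cv2.imwrite('pics/topF.png',f);cv2.imwrite('pics/top14.png',cv2.resize(f[80:240,230:420],None,fx=3.7,fy=3.7,interpolation=cv2.INTER_CUBIC))
s=get_state();print(s['position'],s['contact_force'],s['time'])
E
```

```text
[ 0.41848849 -0.12619533  0.32387689] [ 0.53860983  1.55374315 -0.61273161] 11.2
```

View pics/sc14.png

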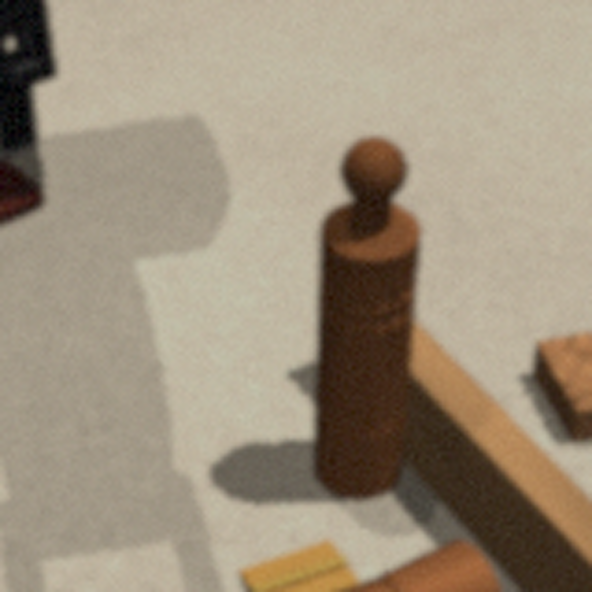

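View pics/top14.png

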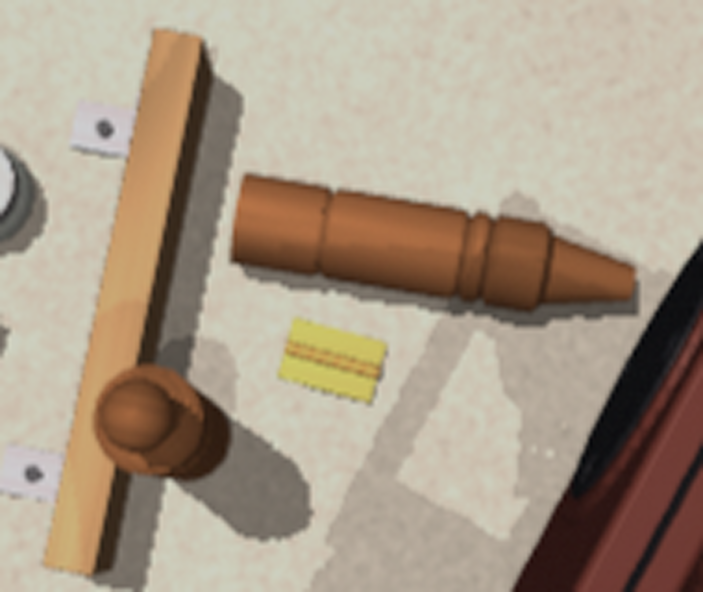

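```bash
python3 - <<'E'
from h import *
b=tri([ray('scene',371.4,125.4),ray('top',266.5,191.6)]);print(b, onz('top',266.5,191.6,.224))
n=np.array([.1675,.986]);
for q in (b,onz('top',266.5,191.6,.224),onz('scene',371.4,125.4,.224)): print('dist axis to face mm',(q[:2]-[.3746,.1308])@n*1e3)
a=cv2.imread('pics/top0.png').astype(int);c=cv2.imread('pics/topF.png').astype(int)
d=np.abs(a-c).sum(2)[115:165,288:385]; print('tapered change',np.median(d),(d>60).sum())
E
```

```text
[0.45822803 0.0895312  0.22909079] [0.45837379 0.09003934 0.224     ]
dist axis to face mm -26.6833451411293
dist axis to face mm -26.157906184988725
dist axis to face mm -22.28178165759391
tapered change 80.0 3533
```

The leg's axis measures about 26 mm from the face (28 mm means touching, calibration ±2 mm). The ball height measures 0.229 m against the expected 0.224 m. The tapered leg's flat-end corner is still at the same pixel, (296, 127). I'm handing in.

```bash
python3 -c "
from rig import *
finish_job()"
```

```text
the job is handed in; nothing more can be done
```

The ball leg now stands upright on its flat end right beside the stop board, ball on top and let go. I handed the job in at about 11.2 s of the 48 s allowed.

**What I did:** I pinched the ball and slid the lying leg to the board, squaring it by about 2.5° on the way. It butted: the force rose from about 6 to 13 N and the motion stopped. I then raised the ball in an arc that kept the flat end down in front of the board, lowered the leg onto the bench, opened the fingers and drew the arm back.

**Last checks:**
- **Standing:** After release, both the scene and top pictures show the leg free, upright and against the board. The ball measured 229 mm high, against the expected 224 mm.
- **Distance to the board:** The two views together put the axis about 26 mm in front of the face, where 28 mm means touching. The scene view alone gave 22 mm, which disagrees, and a leg in front of the board cannot be that close, so I took it as measurement error.
- **Other leg:** The tapered leg's flat end is at the same pixels as at the start. My automatic before/after picture comparison was useless because the brightness had changed, so this rests on comparing the pictures by eye.
- **One flaw:** Close to upright, at about 8.3 to 8.5 s, the wrist carried about 4 N, possibly the leg's whole weight. The flat end may have been a fraction of a millimetre off the bench until I lowered it.

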